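# Park the index plunger and run the lens saddle to its stop

### The job

Unlock the lens saddle on the optical rail: with the saddle still in place, pull its sprung index plunger straight up by the wing knob, twist it anticlockwise (seen from above) past the deep gap and let it down into the narrow rest notch of the crown ring, so that it stays up by itself when you let go. Then slide the saddle along the rail, gently, until it sits fully against the rubber-faced stop block, with the plunger still parked. Do not force the plunger or ram the stop, and leave the other things on the bench where they are.

Things in the scene. Friction and masses are not known exactly. Their poses are not given: they have to be found in the camera images.
- rail: Fixed aluminium optical rail lying on the bench, 420 mm long (its y axis) x 60 mm wide x 25 mm tall. Origin: centre of its underside; z up. Its one index hole is in the top face at the middle. Two end feet 85 mm wide and 10 mm tall.
- saddle: Dark steel block on the rail, 80 x 80 x 30 mm; origin: centre of its underside (25 mm above the bench, on the rail's centre line), axes as the rail's. Slides only along y, 150 mm either way, 2.5 N friction, once the plunger is up; starts locked at the rail's middle with 1 mm play. Push it on a flat end face (40 mm from the origin along y).
- lens (a point): Middle of the saddle's lens: glass in an upright ring, 48 mm across, 10 mm thick, its axis along the rail, on a bracket at the saddle's far (+x) side, 85 mm from the saddle's centre and 75 mm above its origin. It moves with the saddle.
- crown_seat: Crown ring on the saddle. Origin: centre of its top, 46 mm above the saddle's origin; axes: the saddle's, they do not tell where the notch is. 48 mm across, 16 mm tall: two opposite wide deep gaps, where the cross pin starts, and two narrow rest notches, 4 mm deep, 1 mm wider each side than the pin, 58 +- 20 degrees anticlockwise of the knob's start: feel for it. Flat rim past it to 120 degrees.
- knob: Wing knob of the plunger: upright steel blade 44 mm long (x) x 12 thick (y) x 22 tall (z). Origin: blade centre, at first 62 mm above the saddle's origin; its lower edge is then 5 mm above the crown. Turns about its z, the plunger's axis; the deep gap blocks turning until the pin is above the rim. The cross pin, 48 x 5 x 5 mm, is parallel to the blade, its underside 28 mm below the origin.
- plunger (a joint): How far the plunger is pulled up, m: 0 locked in the rail (spring pull 5 N), 0.012 when the pin lies on the crown's rim (9 N), 0.008 when it lies in the rest notch (8 N), at most 0.018 (11 N). Its tip leaves the rail at 0.006. The spring pulls it down, damped (at some 0.15 m/s), whenever it is not held.
- stop: Stop block clamped on the rail near one of its ends (either one), 80 mm wide x 37 mm tall, with rubber faces towards both ends of the rail, 25 mm thick along the rail over the rubber; a round 16 mm stud, 10 mm tall, on top. Fixed. Origin: centre of its underside, on the rail's top; when the saddle sits against it the two origins are 52.5 mm apart.
- pinhole: Pinhole holder clamped near the other end of the rail, fixed: a low clamp 70 x 25 x 20 mm with a bracket to +x carrying an upright dark disc, 42 mm across, 85 mm from the rail's centre line. Origin: centre of its underside, on the rail's top. Not the place to go.
- case: Loose round optics case, 61 mm across, 18 mm tall, by the rail. Origin: centre of its underside. Leave alone.
- spare_ring: Loose aluminium ring, 44 mm across, 10 mm tall, by the rail. Origin: centre of its underside. Leave alone.
- screwdriver: Loose screwdriver, 160 mm long, lying behind the rail. Leave alone.
- cleaner: Loose white bottle, 44 mm across, 110 mm tall. Origin: centre of its underside. Leave alone.
- tin: Loose open aluminium tin, 64 mm across, 35 mm tall. Origin: centre of its underside. Leave alone.
- pen: Loose pen, 120 mm long. Leave alone.

How it is judged:
By the outcome, as a careful person would: the job done as asked, in the order asked, and still so for the second after the job is handed in, with the robot touching nothing.
It also fails if it takes over 67 s, if anything falls off the work surface, if the arm or the gripper's body presses on something with over 40 N, if the wrist force passes 120 N, or if a joint passes its speed limit or range.

### The arm

A 6-joint arm with a two-finger parallel gripper is mounted at the origin on the work surface. World frame = base frame: x ahead of the robot, y to its left, z up, the work surface at z = 0. Lengths are in mm, angles in rad, forces in N, time in s.
With the tool pointing down it reaches from about 325 to 1000 mm from the base axis. Payload 5.1 kg.
Tool frame: the origin (TCP) lies between the finger pads; the fingertips stand 22 mm ahead of it and the grasp point (between the pads) lies 3 mm ahead of it (manip.tcp_to_tips is the distance from the TCP to the fingertips, in mm); z points along the fingers, y is the direction in which the jaws open and shut (so a half turn about z gives the same grasp; the last joint's range is limited). The gripper opens to 85 mm and grips with 20 to 120 N. Pads are 22 mm wide; open, the fingers measure 114 mm over their backs; the gripper's body (76 mm by 85 mm) begins 54 mm behind the grasp point. The pads swing forward as they close: fully open they stand 13 mm farther back than shut.
Start: joints at [1.114, 0.124, 1.65, -0, 1.367, -0.083], TCP at [237.371, 605.095, 253.322] pointing down, gripper open.
Joint ranges: [-2.61, 2.61], [-1.02, 2.33], [0.03, 2.71], [-1.35, 4.49], [0.32, 2.68], [-2.91, 2.91]. Speed limits (rad/s): [2.57, 2.57, 3.14, 3.14, 3.14, 3.14].

### API

Orientations are given as a rotation vector (axis times angle).
In Python, from station import manip, camera, camera_params gives the robot as it stands.
- The arm moves only by the tool send_rows, never from a script. Its argument "motion" is a list that holds one entry, the list of rows, each a list of 5 numbers: the finger opening in mm, from 0 to 85.4, then the shift along the tool's x, y, z in mm, then the turn about the tool's z in degrees. In form: [[[hand, tx, ty, tz, spin], ...]]. A call has 1 to 8 rows; each row shifts and turns the commanded pose from where the row before left it, along the tool's axes as they then stand; what a row does not reach is not made up. A row lasts 1/12 s, in which the tool goes at most 41.7 mm and 7.16 degrees, less where a joint would pass 70% of its speed; a pose out of reach is approached as far as the arm can. A call is refused whole if a number of a shift passes 41.7 or a number of a turn 7.16, either way. A call with a gripper value outside its range is refused whole. The fingers move at their own pace and stop on an object; the grip force is fixed at half the most. Time passes only in rows, so rows that do not move let the fingers close. It gives the time, the measured TCP pose, the force and the opening at its end, in the units of the state.
- manip.sense(): the state, without advancing time (a new reading comes with each control period).
- camera(name): name is "scene" or "side" or "wrist"; returns the picture (420x560x3 uint8, red, green, blue); there is no depth.
- camera_params(name): a dict with "mtx" (3x3 intrinsics, pixels), "origin" and "attitude" of the camera in the world; the wrist camera has in their place "T_tool_cam" (4x4, takes a point from camera to tool coordinates, whose origin is the TCP and whose axes are the flange's). Camera axes: x right, y up, looking along -z (the intrinsics and any distortion apply to the point x, -y, -z); pixel columns grow to the right and rows downward; lengths in mm; the calibration is good to about 2 mm. A picture is of the moment at which its call begins: read the wrist's pose just before it. camera_params takes no time and is no camera call.
- manip.job_done(): hands the job in, once; it reports no verdict.
The state is a dict: "time": time; "joint_pos": joint angles; "qd": joint speeds; "joint_efforts": joint torques, N m; "tcp_pos": TCP position; "tool_rot": TCP orientation; "contact_force": force on the tool from outside, world axes, zero at the start; "moment": the same for the moment, N m; "opening": opening from 0.0 (shut) to 1.0 (fully open).
Only numpy, scipy, OpenCV 4.12 (cv2) and the standard library are available. Lean on these libraries where they do the work, as an engineer would, in place of code of your own. Each camera call takes 0.05 s, during which the arm holds its last target. There are 200 camera calls.

## Working session

There is one attempt and no reset: what is moved stays moved. The work goes in short steps, Python scripts to look and compute and a tool call to move; the robot and the scene stay as the last step left them, time stands still between calls to the robot, and variables do not carry over. Pictures are saved under pics/ and viewed, about 8 in all and at most 12, crops included, and the job is handed in when it is done.

Besides the shell and the picture viewer there is one more tool, called after "Emit:" as name([rows], argument=value, ...), one row to a line, values as JSON. send_rows: Moves the arm, as the interface text tells. Its arguments: {"type":"object","properties":{"motion":{"type":"array","items":{"type":"array","items":{"type":"array","items":{"type":"number"}}}}},"required":["motion"]}

```bash
mkdir -p pics; ls; cat > h.py <<'E'
import numpy as np, cv2
from scipy.spatial.transform import Rotation as R
from station import manip, camera, camera_params
def save(name,fn):
    s=manip.sense(); im=camera(name); cv2.imwrite('pics/'+fn,im[:,:,::-1]); return s,im
def cam(name,s=None):
    p=camera_params(name)
    if name=='wrist':
        T=np.array(p['T_tool_cam']); Rt=R.from_rotvec(s['tool_rot']).as_matrix()
        return np.array(p['mtx']),np.array(s['tcp_pos'])+Rt@T[:3,3],Rt@T[:3,:3],p
    a=np.array(p['attitude']); a=a if a.shape==(3,3) else R.from_rotvec(a).as_matrix()
    return np.array(p['mtx']),np.array(p['origin']),a,p
def ray(c,u,v):
    K,o,A,p=c
    d=p.get('distortion',p.get('dist'))
    q=cv2.undistortPoints(np.array([[[u,v]]],float),K,None if d is None else np.array(d,float))[0,0]
    return o,A@np.array([q[0],-q[1],-1.])
def onz(c,u,v,z):
    o,d=ray(c,u,v); return o+d*(z-o[2])/d[2]
def proj(c,P):
    K,o,A,p=c; q=A.T@(np.array(P,float)-o); x=K@np.array([q[0]/-q[2],-q[1]/-q[2],1]); return x[:2]
E
python3 - <<'E'
from h import *
print(manip.sense())
a=[]
for n in('scene','side','wrist'):
    s,im=save(n,n+'0.png'); a.append(im); print(n,camera_params(n))
cv2.imwrite('pics/w.png',a[2][:,:,::-1])
E
```

```text
pics
{'time': 0.0, 'joint_pos': array([ 1.11437676e+00,  1.24488992e-01,  1.65167449e+00, -2.41694274e-05,
        1.36750067e+00, -8.25739587e-02]), 'qd': array([-0.00054599, -0.00179011,  0.00083132, -0.00259494, -0.00012425,
        0.00035742]), 'joint_efforts': array([-1.65512329e-04, -4.23600590e+01, -3.65455055e+01, -1.52664211e-04,
        6.98192627e-03, -2.21021196e-06]), 'tcp_pos': array([237.14513062, 604.58746421, 252.06310894]), 'tool_rot': array([-0.58371548, -3.08634881,  0.00314582]), 'contact_force': array([ 0.39254566, -0.67199386, -0.50082453]), 'moment': array([-0.03586295,  0.02103258, -0.0509135 ]), 'opening': 0.9944633273714916}
scene {'mtx': array([[437.08709136,   0.        , 282.97810689],
       [  0.        , 437.08709136, 208.70666097],
       [  0.        ,   0.        ,   1.        ]]), 'origin': array([1213.16822807, -248.02891118, 1185.78821987]), 'attitude': array([0.49417331, 0.33219392, 1.19527379])}
side {'mtx': array([[518.01365358,   0.        , 274.54674273],
       [  0.        , 518.01365358, 211.68749338],
       [  0.        ,   0.        ,   1.        ]]), 'origin': array([ 392.88194685, -918.2815289 , 1143.37575903]), 'attitude': array([ 0.72991582, -0.07709501, -0.15171256])}
wrist {'mtx': array([[345.90663803,   0.        , 284.38775808],
       [  0.        , 345.90663803, 206.74507364],
       [  0.        ,   0.        ,   1.        ]]), 'T_tool_cam': array([[ 2.47498410e-04,  9.52058290e-01,  3.05916574e-01,
         7.82864319e+01],
       [ 9.99999914e-01, -3.37809545e-04,  2.42275167e-04,
        -1.03380122e+00],
       [ 3.34001620e-04,  3.05916488e-01, -9.52058292e-01,
        -1.20377740e+02],
       [ 0.00000000e+00,  0.00000000e+00,  0.00000000e+00,
         1.00000000e+00]])}
```

View pics/scene0.png

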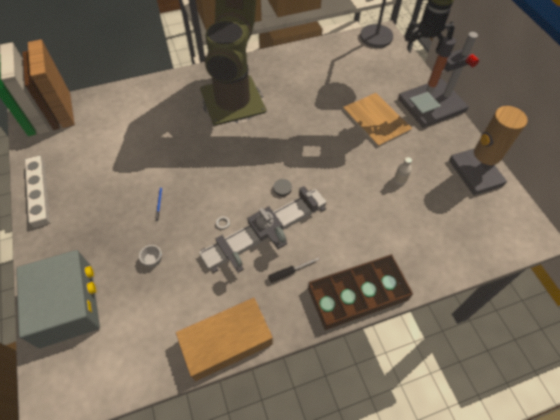

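View pics/side0.png

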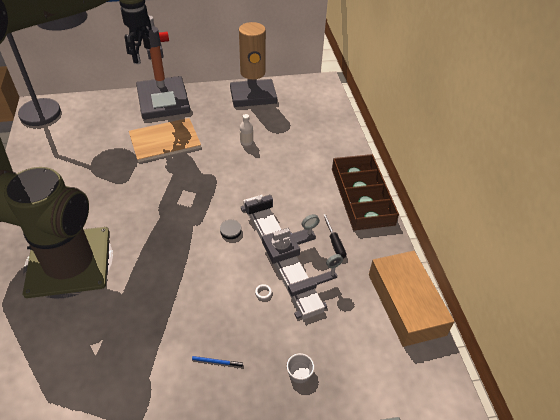

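The side view shows the rail running from (258,203), the stop end, to (310,303). The knob is at about (283,238), the lens at (310,222), and the pinhole disc at (334,261). In the scene view the knob is at about (265,218) and the stop at (315,198). I'll enlarge crops of both for accurate pixels.

```bash
python3 - <<'E'
from h import *
S=cv2.imread('pics/scene0.png');D=cv2.imread('pics/side0.png')
a=cv2.resize(S[170:290,190:340],None,fx=2.66,fy=2.66*1,interpolation=cv2.INTER_CUBIC)
b=cv2.resize(D[180:330,220:350],None,fx=3,fy=3,interpolation=cv2.INTER_CUBIC)
h=max(a.shape[0],b.shape[0]);c=np.zeros((h,a.shape[1]+b.shape[1],3),np.uint8)
c[:a.shape[0],:a.shape[1]]=a;c[:b.shape[0],a.shape[1]:]=b;cv2.imwrite('pics/c1.png',c);print(c.shape,a.shape)
cs=cam('scene');cd=cam('side')
print(onz(cs,265,216,98),onz(cd,283,236,98))
print('stop',onz(cd,258,203,62),onz(cs,315,199,62)); print('far end', onz(cd,311,304,25),onz(cs,207,258,25))
E
```

```text
(450, 789, 3) (319, 399, 3)
[582.95659292 -63.0204813   98.        ] [573.53942712 -80.08148319  98.        ]
stop [530.59364277  79.12725217  62.        ] [555.14136288 107.72942577  62.        ]
far end [ 616.95202774 -248.91216472   25.        ] [ 620.3507673  -255.81189207   25.        ]
```

View pics/c1.png

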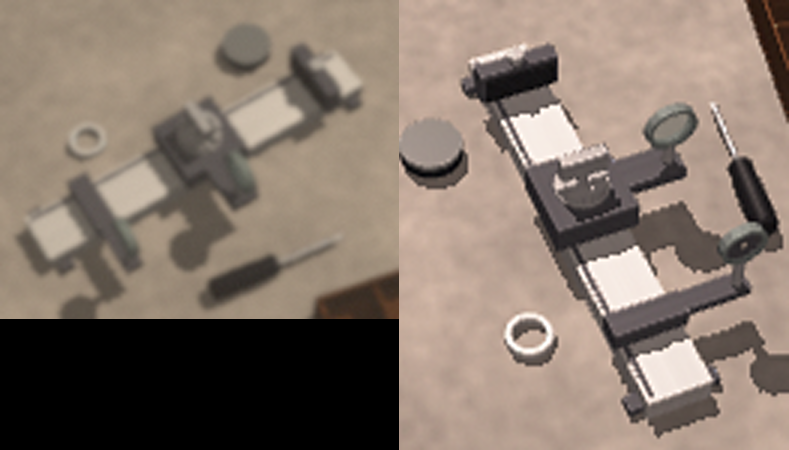

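```bash
cat >> h.py <<'E'
def tri(c1,p1,c2,p2):
    o1,d1=ray(c1,*p1);o2,d2=ray(c2,*p2);t=np.linalg.lstsq(np.c_[d1,-d2],o2-o1,rcond=None)[0]
    a=o1+d1*t[0];b=o2+d2*t[1];return (a+b)/2,np.linalg.norm(a-b)
E
python3 - <<'E'
from h import *
cs=cam('scene');cd=cam('side')
S=lambda x,y:(190+x/2.66,170+y/2.66); D=lambda x,y:(220+(x-399)/3,180+y/3)
for n,a,b in[('ball',(472,60),(163,37)),('tower top',(508,118),(252,30)),('knobtop',S(200,118),D(583,157)),('lens',S(242,172),D(671,124)),('case',S(246,42),D(432,143)),('stud/stop',S(318,68),D(514,58)),('bottle',(407,161),(246,118))]:
    print(n,*tri(cs,a,cd,b))
print('stand base',onz(cs,432,103,10),onz(cd,163,95,10))
L=[onz(cd,*D(*p),25) for p in((501,112),(640,405),(713,378),(548,106))];print(L)
print('yaw',[np.degrees(np.arctan2(*(p-q)[[1,0]])) for p,q in((L[0],L[1]),(L[3],L[2]))])
E
```

```text
ball [299.11057417 768.72981697 210.91594564] 3.023026816606133
tower top [598.30276958 674.51846163 264.34915804] 0.5818021711357847
knobtop [572.79241547 -59.40913226  88.85846604] 0.6569747015005121
lens [655.89742675 -39.8819906   96.551516  ] 0.5100953182648303
case [446.01949285  40.35202266  15.29195166] 2.9769460152873375
stud/stop [534.35728522  98.31631026  56.45691684] 0.13380841748001304
bottle [540.98954239 423.4761099   99.54041782] 2.091555500928215
stand base [269.4288281  702.04164154  10.        ] [270.34140802 714.99158746  10.        ]
[array([515.85270979,  59.25658996,  25.        ]), array([ 584.27539367, -275.64377943,   25.        ]), array([ 649.55551394, -259.87021304,   25.        ]), array([561.60557079,  60.10692497,  25.        ])]
yaw [np.float64(101.54704828530305), np.float64(105.36896452130358)]
```

Emit:
send_rows([
  [[85, -27.8, -24.8, 0, 0], [85, -27.8, -24.8, 0, 0], [85, -27.8, -24.8, 0, 0], [85, -27.8, -24.8, 0, 0], [85, -27.8, -24.8, 0, 0], [85, -27.8, -24.8, 0, 0], [85, -27.8, -24.8, 0, 0], [85, -27.8, -24.8, 0, 0]],
])

```text
time: 0.82
tcp_pos: [372.2, 337.4, 253.1]
tool_rot: [-0.583, -3.087, 0.0]
contact_force: [1.2, 0.1, -0.3]
opening: 0.994
```

Emit:
send_rows([
  [[85, -27.8, -24.8, 0, 0], [85, -27.8, -24.8, 0, 0], [85, -27.8, -24.8, 0, 0], [85, -27.8, -24.8, 0, 0], [85, -27.8, -24.8, 0, 0], [85, -27.8, -24.8, 0, 0], [85, -27.8, -24.8, 0, 0], [85, -27.8, -24.8, 0, 0]],
])

```text
time: 1.48
tcp_pos: [506.8, 71.4, 253.2]
tool_rot: [-0.584, -3.087, -0.0]
contact_force: [0.2, 0.9, 0.2]
opening: 0.995
```

Emit:
send_rows([
  [[85, -27.8, -24.8, 0, 0], [85, -27.8, -24.8, 0, 0], [85, -27.8, -24.8, 0, 0], [85, -27.8, -24.8, 0, 0], [60, 0, 0, 0, 6.93], [60, 0, 0, 0, 6.93], [60, 0, 0, 0, 6.93], [60, 0, 0, 0, 6.93]],
])

```text
time: 2.15
tcp_pos: [573.7, -60.1, 252.7]
tool_rot: [-1.315, -2.852, 0.0]
contact_force: [-0.4, -0.7, 0.4]
opening: 0.703
```

Emit:
send_rows([
  [[60, 0, 0, 0, 6.93], [60, 0, 0, 0, 6.93], [60, 0, 0, 0, 6.93], [60, 0, 0, 0, 6.93], [60, 0, 0, 0, 6.93], [60, 0, 0, 0, 6.93], [60, 0, 0, 0, 6.93], [60, 0, 0, 0, 6.93]],
])

```text
time: 2.82
tcp_pos: [573.6, -59.6, 252.9]
tool_rot: [-2.491, -1.914, 0.001]
contact_force: [0.0, -0.4, -0.3]
opening: 0.703
```

Emit:
send_rows([
  [[60, 0, 0, 0, 6.93], [60, 0, 0, 0, 6.93], [60, 0, 0, 0, 6.93], [60, 0, 0, 0, 6.93], [60, 0, 0, 0, 6.93], [60, 0, 0, 0, 6.93], [60, 0, 0, 0, 6.93], [60, 0, 0, 0, 6.93]],
])

```text
time: 3.48
tcp_pos: [573.6, -59.6, 252.9]
tool_rot: [-3.095, -0.536, 0.001]
contact_force: [-0.4, -0.5, -0.7]
opening: 0.705
```

Emit:
send_rows([
  [[60, 0, 0, 0, 6.93], [60, 0, 0, 0, 0], [60, 0, 0, 0, 0]],
])

```text
time: 3.73
tcp_pos: [573.7, -59.7, 253.0]
tool_rot: [-3.121, -0.362, 0.001]
contact_force: [-0.0, -0.9, 0.2]
opening: 0.701
```

```bash
python3 - <<'E'
from h import *
s,im=save('wrist','w1.png'); m=R.from_rotvec(s['tool_rot']).as_matrix()
print(s['time'],s['tcp_pos'],m.round(3),s['joint_pos'],s['contact_force'])
c=cam('wrist',s); print(proj(c,(573,-60,98)),proj(c,(656,-40,100)))
E
```

```text
3.7333 [573.6843223  -59.65319574 253.01373516] [[ 0.973  0.229 -0.001]
 [ 0.229 -0.973  0.   ]
 [-0.    -0.    -1.   ]] [-1.96661311e-01 -3.65139945e-02  1.81648013e+00 -3.09288424e-05
  1.36215867e+00  1.14327042e+00] [-0.01212529 -0.89667661  0.23548893]
[283.43858865 195.2486351 ] [282.72646082  85.88612093]
```

View pics/w1.png

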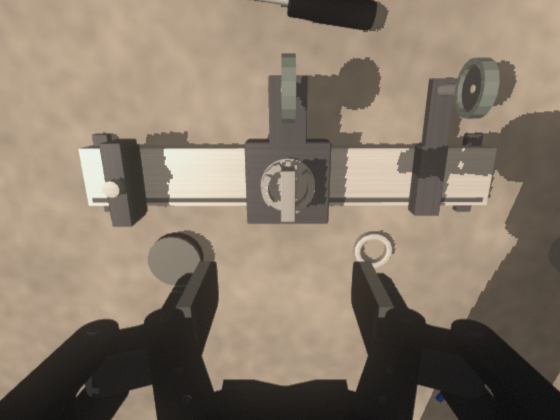

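The wrist view shows the stop on the left at (125,182) and the saddle centred at column 288. The blade's top face spans (281–296, 168–222), centred at about (288.5,195). The rail is level in the image, so yaw is good. I'll check the blade angle numerically.

```bash
python3 - <<'E'
from h import *
im=cv2.imread('pics/w1.png'); g=cv2.cvtColor(im,cv2.COLOR_BGR2GRAY)
for r in range(162,228,6): print(r,g[r,274:304])
E
```

```text
162 [154 159 149 142 115 128 172 172 138 132 128 125 165 170 169 166 144 107
 101  98  97  97  99  98 103 120 106  86  74  63]
168 [177 178 178 179 177 178 166 116  80  77  76  76  75  77  77  75  76  76
  75  76  98 150 157 106  97  98 100  99  98  98]
174 [116 102 102 101 101 108 142 181 180 180 181 180 179 178 178 176 176 174
 173 172 161 103  98  97  97  98  97  97  85  86]
180 [100 100 101 122 173 179 181 183 178 180 178 179 178 179 177 176 175 173
 173 172 161 105  98  97  96  99  98 100  98  99]
186 [100 101 100 103 122 173 180 187 179 179 178 180 179 177 176 175 174 174
 173 172 159 101  94  98  97  97  99  99  98  97]
192 [100  99 100 100 103 120 164 182 177 177 178 179 178 179 176 174 173 173
 173 171 156 101  96  97  98 101 100  99  99  98]
198 [ 95 101 100 102 101 102 123 178 179 177 177 177 178 178 176 175 174 172
 173 170 153 102 103  98  98  98  97  91  78  77]
204 [175 177 179 180 181 179 180 181 178 177 177 177 176 177 175 175 173 173
 173 170 148  88  78  80  87  95  98  98  98 100]
210 [ 96  96  97 104 111 120 134 166 176 178 178 178 177 176 176 174 173 172
 173 170 149 100 106 107 106 101  94  92  91  91]
216 [ 92  92  92  92  92  92 109 156 176 177 176 176 175 176 176 175 173 172
 171 169 146  93  90  90  90  89  90  91  89  91]
222 [ 96  95  96  95  94  95  98 109 111 113 113 111 112 112 111 112 111 111
 110 109 102  94  95  94  95  94  94  93  92  92]
```

Emit:
send_rows([
  [[40, -0.4, 3.5, 0, 0], [40, 0, 0, 22, 0], [40, 0, 0, 22, 0], [40, 0, 0, 22, 0], [40, 0, 0, 22, 0], [40, 0, 0, 22, 0], [40, 0, 0, 20, 0], [40, 0, 0, 0, 0]],
])

```text
time: 4.45
tcp_pos: [571.1, -62.8, 118.2]
tool_rot: [-3.118, -0.359, 0.013]
contact_force: [-0.1, -0.7, -0.9]
opening: 0.47
```

```bash
python3 - <<'E'
from h import *
s,im=save('wrist','w2.png');print(manip.tcp_to_tips,s['tcp_pos'],s['contact_force'],s['moment'])
E
```

```text
22.0 [571.0764849  -62.77190577 118.19693709] [-0.14469848 -0.72312567 -0.90972422] [0.05373751 0.04997332 0.03339285]
```

View pics/w2.png

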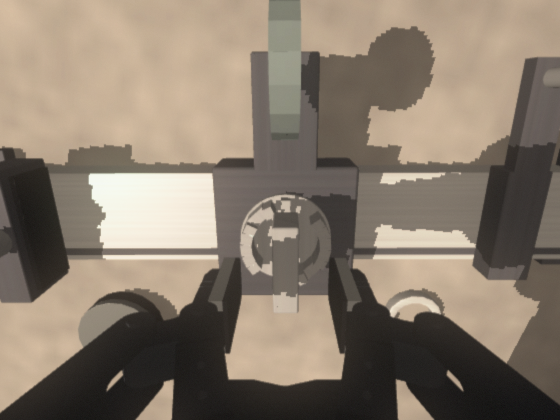

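```bash
python3 - <<'E'
from h import *
s=manip.sense();c=cam('wrist',s);m=R.from_rotvec(s['tool_rot']).as_matrix()
print(s['time'],s['tcp_pos'],s['tool_rot'])
for p in((274,227),(298,227),(273,304),(299,304)):print(m.T@(onz(c,*p,98)-s['tcp_pos']))
E
```

```text
4.5 [572.41066419 -63.0029432  120.65548442] [-3.11935907 -0.35836004  0.00850174]
[22.35900456 -3.68779432 22.54843457]
[22.3684098   6.92270898 22.52385615]
[-17.06041222  -4.52226501  22.7547694 ]
[-17.04372998   7.89045921  22.72598682]
```

Emit:
send_rows([
  [[40, 0, 0, 0, 0], [40, 0, 0, 0, 0]],
])

```text
time: 4.67
tcp_pos: [575.5, -63.5, 125.3]
tool_rot: [3.12, 0.358, 0.005]
contact_force: [0.5, -0.0, 0.2]
opening: 0.467
```

Emit:
send_rows([
  [[40, 0, 0.8, 6, 0], [40, 0, 0, 7, 0], [40, 0, 0, 7, 0], [40, 0, 0, 5, 0], [40, 0, 0, 0, 0], [40, 0, 0, 0, 0], [40, 0, 0, 0, 0], [40, 0, 0, 0, 0]],
])

```text
time: 5.33
tcp_pos: [574.7, -64.0, 98.7]
tool_rot: [3.121, 0.357, 0.001]
contact_force: [0.7, -0.0, 0.3]
opening: 0.471
```

Emit:
send_rows([
  [[0, 0, 0, 0, 0], [0, 0, 0, 0, 0], [0, 0, 0, 0, 0], [0, 0, 0, 0, 0], [0, 0, 0, 0, 0], [0, 0, 0, 0, 0]],
])

```text
time: 5.83
tcp_pos: [574.7, -63.7, 98.9]
tool_rot: [-3.121, -0.357, -0.001]
contact_force: [-1.8, 3.3, 4.2]
opening: 0.127
```

Emit:
send_rows([
  [[0, 0, 0, 0, 0], [0, 0, 0, 0, 0], [0, 0, 0, 0, 0]],
])

```text
time: 6.08
tcp_pos: [574.7, -63.7, 98.8]
tool_rot: [-3.121, -0.357, -0.001]
contact_force: [-2.0, 3.7, 6.1]
opening: 0.127
```

Emit:
send_rows([
  [[0, 0, 0, -2, 0], [0, 0, 0, -2, 0], [0, 0, 0, -2, 0], [0, 0, 0, -2, 0], [0, 0, 0, 0, 0], [0, 0, 0, 0, 0]],
])

```text
time: 6.58
tcp_pos: [574.4, -63.7, 104.5]
tool_rot: [-3.121, -0.357, -0.001]
contact_force: [5.9, 1.9, -7.1]
opening: 0.128
```

Emit:
send_rows([
  [[0, 0, 0, -2, 0], [0, 0, 0, -2, 0], [0, 0, 0, -2, 0], [0, 0, 0, -1, 0], [0, 0, 0, 0, 0], [0, 0, 0, 0, 0], [0, 0, 0, 0, 0]],
])

```text
time: 7.17
tcp_pos: [574.4, -63.7, 111.0]
tool_rot: [-3.121, -0.357, -0.001]
contact_force: [6.8, 2.4, -10.7]
opening: 0.129
```

Emit:
send_rows([
  [[0, 0.5, 0, -1, 0], [0, 0.5, 0, -1, 0], [0, 0, 0, 0, 0], [0, 0, 0, 0, 0]],
])

```text
time: 7.5
tcp_pos: [574.5, -63.6, 113.1]
tool_rot: [-3.121, -0.357, 0.003]
contact_force: [3.3, 1.0, -10.3]
opening: 0.128
```

```bash
python3 - <<'E'
from h import *
s,im=save('wrist','w3.png');print(s)
E
```

```text
{'time': 7.5, 'joint_pos': array([-2.03123283e-01,  9.65210282e-02,  1.92803322e+00, -6.71984132e-05,
        1.11908501e+00,  1.13994186e+00]), 'qd': array([ 0.00074959, -0.00576659, -0.00445947, -0.00024108,  0.01235582,
        0.00072464]), 'joint_efforts': array([-1.07311115e+00, -4.32963717e+01, -3.65668094e+01, -5.50689641e-01,
        1.13136157e+00, -2.89801072e-03]), 'tcp_pos': array([574.52872365, -63.62264983, 113.1353392 ]), 'tool_rot': array([-3.12066517e+00, -3.56926554e-01,  3.08365272e-03]), 'contact_force': array([  3.34619165,   1.03975559, -10.32529183]), 'moment': array([ 0.20677661, -0.79273756, -0.01921668]), 'opening': 0.12758287732535326}
```

View pics/w3.png

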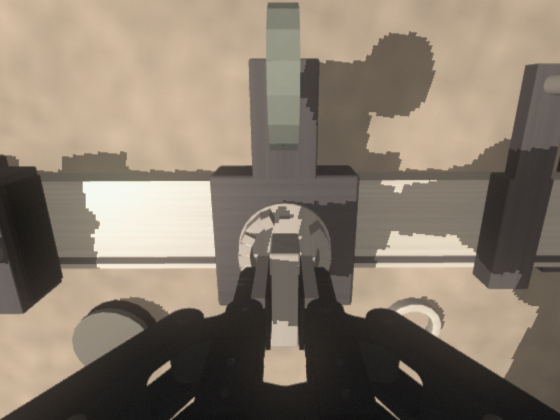

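Emit:
send_rows([
  [[0, 0.5, 0, 0, -4], [0, 0, 0, 0, -5], [0, 0, 0, 0, -5], [0, 0, 0, 0, -5], [0, 0, 0, 0, -5], [0, 0, 0, 0, -5], [0, 0, 0, 0, -3], [0, 0, 0, 0, 0]],
])

```text
time: 8.22
tcp_pos: [574.3, -63.1, 113.6]
tool_rot: [-2.899, -1.204, 0.005]
contact_force: [1.8, 2.4, -11.2]
opening: 0.126
```

Emit:
send_rows([
  [[0, 0, 0, 1, 0], [0, 0, 0, 0, 0], [0, 0, 0, 0, 0]],
])

```text
time: 8.47
tcp_pos: [574.5, -63.5, 113.2]
tool_rot: [-2.901, -1.202, 0.005]
contact_force: [-2.2, 2.7, -11.3]
opening: 0.127
```

Emit:
send_rows([
  [[0, 0, 0, 1, 0], [0, 0, 0, 0, 0], [0, 0, 0, 0, 0]],
])

```text
time: 8.72
tcp_pos: [574.6, -63.7, 112.5]
tool_rot: [-2.901, -1.203, 0.005]
contact_force: [-5.4, 1.6, -11.2]
opening: 0.122
```

```bash
cat > st.py <<'E'
from h import *
s=manip.sense();m=R.from_rotvec(s['tool_rot']).as_matrix()
print(s['time'],s['tcp_pos'].round(2),'yaw',np.degrees(np.arctan2(m[1,1],m[0,1])).round(2),s['contact_force'].round(1),s['moment'].round(2),s['opening'].round(3))
E
python3 st.py
```

```text
Traceback (most recent call last):
  File "st.py", line 3, in <module>
    print(s['time'],s['tcp_pos'].round(2),'yaw',np.degrees(np.arctan2(m[1,1],m[0,1])).round(2),s['contact_force'].round(1),s['moment'].round(2),s['opening'].round(3))
                                                                                                                                                ^^^^^^^^^^^^^^^^^^
AttributeError: 'float' object has no attribute 'round'
```

Emit:
send_rows([
  [[0, 0, 0, 0.7, 0], [0, 0, 0, 0, 0], [0, 0, 0, 0, 0]],
])

```text
time: 8.97
tcp_pos: [574.6, -63.7, 111.9]
tool_rot: [-2.901, -1.203, 0.005]
contact_force: [-6.7, 1.2, -9.9]
opening: 0.123
```

Emit:
send_rows([
  [[0, 0, 0, 0.7, 0], [0, 0, 0, 0, 0], [0, 0, 0, 0, 0]],
])

```text
time: 9.22
tcp_pos: [574.6, -63.7, 111.3]
tool_rot: [-2.901, -1.203, 0.005]
contact_force: [-6.4, 1.4, -10.5]
opening: 0.13
```

```bash
sed -i 's/,s\[.opening.\].round(3))/,round(s["opening"],3))/' st.py; python3 st.py; python3 -c "
from h import *
save('wrist','w4.png')"
```

```text
9.2167 [574.64 -63.74 111.26] yaw -44.95 [ -6.4   1.4 -10.5] [ 0.19  0.86 -0.04] 0.13
```

View pics/w4.png

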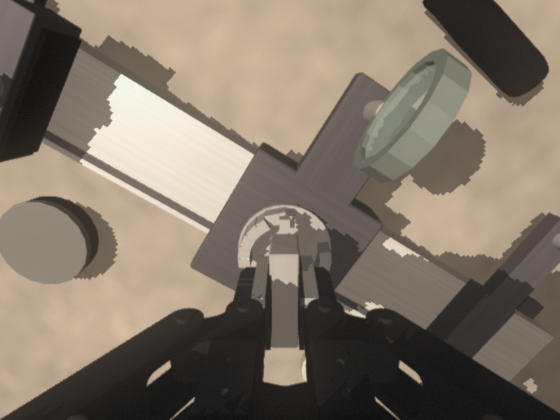

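The wrist view shows the blade still held between the pads, at (285,300). It has turned 32° relative to the saddle. I'll lower until the pin touches the rim.

Emit:
send_rows([
  [[0, 0, 0, 0.6, 0], [0, 0, 0, 0, 0], [0, 0, 0, 0, 0]],
])

```text
time: 9.52
tcp_pos: [574.7, -63.8, 110.9]
tool_rot: [-2.901, -1.203, 0.005]
contact_force: [-6.2, 2.1, -8.9]
opening: 0.124
```

Emit:
send_rows([
  [[0, 0, 0, 0.6, 0], [0, 0, 0, 0, 0], [0, 0, 0, 0, 0]],
])

```text
time: 9.77
tcp_pos: [574.7, -64.0, 110.8]
tool_rot: [-2.901, -1.203, 0.005]
contact_force: [-7.2, 0.5, -7.3]
opening: 0.125
```

Emit:
send_rows([
  [[0, 0, 0, 0.6, 0], [0, 0, 0, 0, 0], [0, 0, 0, 0, 0]],
])

```text
time: 10.02
tcp_pos: [574.8, -64.1, 110.7]
tool_rot: [-2.901, -1.203, 0.006]
contact_force: [-8.9, 0.2, -3.7]
opening: 0.126
```

Emit:
send_rows([
  [[0, -0.5, -0.5, 0.4, 0], [0, 0, 0, 0, -1.5], [0, 0, 0, 0, -1.5], [0, 0, 0, 0, -1.5], [0, 0, 0, 0, 0]],
])

```text
time: 10.43
tcp_pos: [574.6, -64.0, 110.5]
tool_rot: [-2.852, -1.318, 0.003]
contact_force: [-6.4, 1.1, -5.2]
opening: 0.127
```

Emit:
send_rows([
  [[0, 0, 0, 0, -1], [0, 0, 0, 0, -1], [0, 0, 0, 0, -1], [0, 0, 0, 0, 0]],
])

```text
time: 10.77
tcp_pos: [574.5, -64.0, 109.7]
tool_rot: [-2.816, -1.391, 0.003]
contact_force: [-5.1, 0.7, -8.8]
opening: 0.126
```

Emit:
send_rows([
  [[0, 0, 0, 0.7, 0], [0, 0, 0, 0, 0], [0, 0, 0, 0, 0]],
])

```text
time: 11.02
tcp_pos: [574.5, -64.0, 109.0]
tool_rot: [-2.817, -1.391, 0.003]
contact_force: [-5.1, 1.1, -8.9]
opening: 0.126
```

Emit:
send_rows([
  [[0, 0, 0, 0.7, 0], [0, 0, 0, 0, 0], [0, 0, 0, 0, 0]],
])

```text
time: 11.27
tcp_pos: [574.5, -64.0, 108.3]
tool_rot: [-2.817, -1.391, 0.003]
contact_force: [-5.2, 0.7, -9.0]
opening: 0.126
```

```bash
python3 st.py
```

```text
11.2667 [574.51 -63.99 108.33] yaw -37.45 [-5.2  0.7 -9. ] [0.15 0.82 0.  ] 0.126
```

Emit:
send_rows([
  [[0, 0, 0, 0.7, 0], [0, 0, 0, 0.5, 0], [0, 0, 0, 0, 0], [0, 0, 0, 0, 0]],
])

```text
time: 11.6
tcp_pos: [574.5, -64.0, 107.3]
tool_rot: [-2.817, -1.391, 0.003]
contact_force: [-5.4, 1.1, -8.0]
opening: 0.125
```

Emit:
send_rows([
  [[0, 0, 0, 0.6, 0], [0, 0, 0, 0, 0], [0, 0, 0, 0, 0]],
])

```text
time: 11.85
tcp_pos: [574.5, -64.0, 106.9]
tool_rot: [-2.817, -1.391, 0.004]
contact_force: [-6.1, 1.6, -6.5]
opening: 0.125
```

Emit:
send_rows([
  [[0, 0, 0, 0.6, 0], [0, 0, 0, 0, 0], [0, 0, 0, 0, 0]],
])

```text
time: 12.1
tcp_pos: [574.6, -64.1, 106.9]
tool_rot: [-2.817, -1.391, 0.004]
contact_force: [-6.5, 1.0, -3.8]
opening: 0.127
```

Emit:
send_rows([
  [[0, 0, 0, 0.6, 0], [0, 0, 0, 0, 0], [25, 0, 0, 0, 0], [25, 0, 0, 0, 0], [25, 0, 0, 0, 0], [25, 0, 0, 0, 0], [25, 0, 0, 0, 0]],
])

```text
time: 12.68
tcp_pos: [576.5, -64.0, 106.9]
tool_rot: [2.815, 1.39, 0.004]
contact_force: [0.4, 0.1, 0.3]
opening: 0.287
```

```bash
python3 st.py
```

```text
12.6833 [576.53 -63.97 106.87] yaw -37.45 [0.4 0.1 0.3] [ 0.01  0.02 -0.02] 0.287
```

Emit:
send_rows([
  [[25, 0, 0, -8, 0], [25, 0, 0, -15, 0], [25, 0, 0, -20, 0], [25, 0, 0, -20, 0], [25, 0, 0, -20, 0], [25, 0, 0, -10, 0], [25, 0, 0, 0, 0], [25, 0, 0, 0, 0]],
])

```text
time: 13.35
tcp_pos: [575.5, -63.7, 198.9]
tool_rot: [2.816, 1.39, 0.002]
contact_force: [-1.0, -0.5, 0.4]
opening: 0.292
```

```bash
python3 st.py; python3 - <<'E'
from h import *
s,a=save('wrist','w5.png');_,b=save('side','s5.png')
b=cv2.resize(b[180:330,220:350],None,fx=2.8,fy=2.8,interpolation=cv2.INTER_CUBIC)
a=cv2.resize(a,None,fx=.77,fy=.77,interpolation=cv2.INTER_AREA)
c=np.zeros((max(a.shape[0],b.shape[0]),a.shape[1]+b.shape[1],3),np.uint8);c[:a.shape[0],:a.shape[1]]=a;c[:b.shape[0],a.shape[1]:]=b
cv2.imwrite('pics/c5.png',c[:,:,::-1]);print(c.shape)
E
```

```text
13.35 [575.49 -63.66 198.86] yaw -37.44 [-1.  -0.5  0.4] [ 0.03  0.03 -0.03] 0.292
(420, 795, 3)
```

View pics/c5.png

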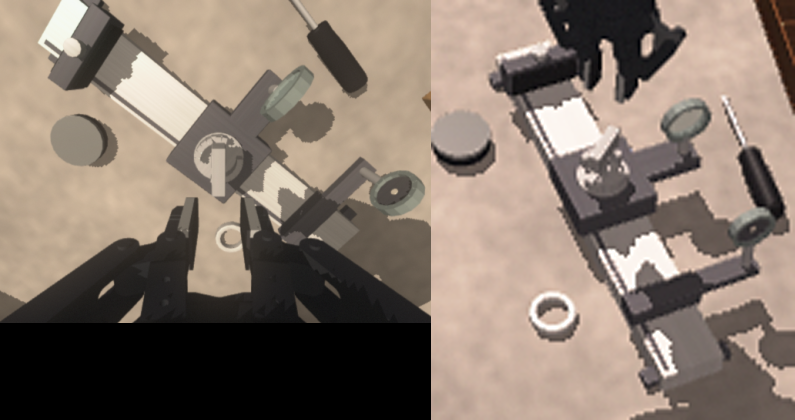

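The wrist and side views both show the blade about 40° round from its start, up and holding with the gripper off it. The case and the ring are where they were. Next I'll close the fingers and go behind the saddle's −y face.

Emit:
send_rows([
  [[0, 0, 0, 0, -6.33], [0, 0, 0, 0, -6.33], [0, 0, 0, 0, -6.33], [0, 0, 0, 0, -6.34], [0, 0, 0, 0, -6.34], [0, 0, 0, 0, -6.34], [0, 0, 0, 0, -6.34], [0, 0, 0, 0, -6.34]],
])

```text
time: 14.12
tcp_pos: [574.2, -63.4, 196.1]
tool_rot: [-1.942, -2.466, 0.002]
contact_force: [0.2, -0.2, 0.1]
opening: -0.001
```

Emit:
send_rows([
  [[0, -15, 0, 0, 0], [0, -16, 0, 0, 0], [0, -16, 0, 0, 0], [0, -15, 0, 0, 0], [0, 0, 0, 0, 0], [0, 0, 0, 0, 0], [0, 0, 0, 0, 0]],
])

```text
time: 14.7
tcp_pos: [589.3, -124.5, 198.1]
tool_rot: [-1.952, -2.461, -0.0]
contact_force: [0.6, 0.4, 0.3]
opening: -0.001
```

```bash
python3 st.py; python3 - <<'E'
from h import *
save('wrist','w6.png')
E
```

```text
14.7 [ 589.34 -124.49  198.1 ] yaw 13.17 [0.6 0.4 0.3] [-0.02 -0.02 -0.02] -0.001
```

View pics/w6.png

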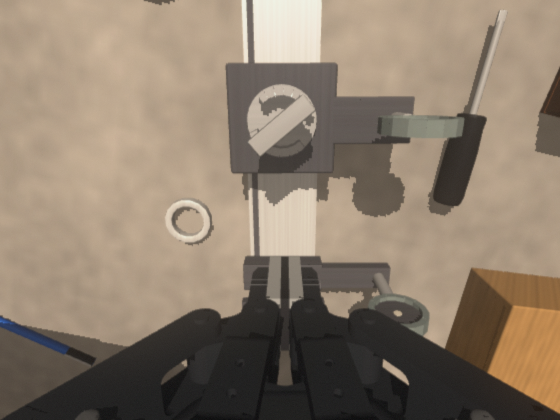

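The saddle's near edge is at row 172. The pin blade is parked diagonally. The pinhole clamp's front edge is at row 257. Measuring clearances.

```bash
python3 - <<'E'
from h import *
s=manip.sense();c=cam('wrist',s);m=R.from_rotvec(s['tool_rot']).as_matrix()
for p,z in(((283,172),55),((282,64),55),((283,257),45),((282,120),105)):print(m.T@(onz(c,*p,z)-s['tcp_pos']))
E
```

```text
[ 21.00292445  -1.633683   143.18533661]
[ 98.65712865  -2.26452081 143.21648481]
[-56.48391446  -1.74395196 153.15441329]
[63.45288653 -2.01957505 93.20236748]
```

Emit:
send_rows([
  [[0, 0, -2, 20, 0], [0, 0, 0, 22, 0], [0, 0, 0, 22, 0], [0, 0, 0, 22, 0], [0, 0, 0, 20, 0], [0, 0, 0, 15, 0], [0, 0, 0, 10, 0], [0, 0, 0, 0, 0]],
])

```text
time: 15.42
tcp_pos: [585.6, -123.4, 64.6]
tool_rot: [-1.947, -2.46, 0.003]
contact_force: [-0.9, -0.2, -0.5]
opening: 0.001
```

Emit:
send_rows([
  [[0, 0, 0, 0, 0], [0, 0, 0, 0, 0], [0, 2, 0, 0, 0], [0, 2, 0, 0, 0], [0, 2, 0, 0, 0], [0, 0, 0, 0, 0]],
])

```text
time: 15.92
tcp_pos: [586.3, -118.3, 67.9]
tool_rot: [1.95, 2.463, 0.001]
contact_force: [-0.3, -0.5, -0.5]
opening: -0.0
```

Emit:
send_rows([
  [[0, 1, 0, 0, 0], [0, 1, 0, 0, 0], [0, 1, 0, 0, 0], [0, 1, 0, 0, 0], [0, 1, 0, 0, 0], [0, 1, 0, 0, 0]],
])

```text
time: 16.42
tcp_pos: [584.8, -113.1, 67.4]
tool_rot: [1.95, 2.462, -0.001]
contact_force: [0.1, -2.5, -1.1]
opening: -0.001
```

```bash
python3 st.py
```

```text
16.4167 [ 584.77 -113.14   67.36] yaw 13.24 [ 0.1 -2.5 -1.1] [-0.44 -0.04  0.03] -0.001
```

Emit:
send_rows([
  [[0, 2, 0, 0, 0], [0, 3, 0, 0, 0], [0, 4, 0, 0, 0], [0, 4, 0, 0, 0], [0, 4, 0, 0, 0], [0, 4, 0, 0, 0], [0, 4, 0, 0, 0], [0, 4, 0, 0, 0]],
])

```text
time: 17.08
tcp_pos: [577.9, -84.0, 67.3]
tool_rot: [-1.95, -2.463, 0.0]
contact_force: [-0.2, -3.6, -0.8]
opening: 0.004
```

Emit:
send_rows([
  [[0, 4, 0, 0, 0], [0, 4, 0, 0, 0], [0, 4, 0, 0, 0], [0, 4, 0, 0, 0], [0, 4, 0, 0, 0], [0, 4, 0, 0, 0], [0, 4, 0, 0, 0], [0, 3, 0, 0, 0]],
])

```text
time: 17.75
tcp_pos: [570.8, -53.9, 67.3]
tool_rot: [-1.95, -2.463, 0.0]
contact_force: [-0.5, -2.8, -1.6]
opening: -0.003
```

Emit:
send_rows([
  [[0, 3, 0, 0, 0], [0, 3, 0, 0, 0], [0, 3, 0, 0, 0], [0, 3, 0, 0, 0], [0, 2, 0, 0, 0], [0, 2, 0, 0, 0], [0, 2, 0, 0, 0], [0, 2, 0, 0, 0]],
])

```text
time: 18.42
tcp_pos: [566.3, -34.7, 67.3]
tool_rot: [-1.95, -2.463, 0.0]
contact_force: [-1.1, -1.9, 0.3]
opening: 0.003
```

```bash
python3 st.py; python3 - <<'E'
from h import *
s,a=save('wrist','w7.png');_,b=save('side','s7.png')
b=cv2.resize(b[180:330,220:350],None,fx=2.8,fy=2.8,interpolation=cv2.INTER_CUBIC)
a=cv2.resize(a,None,fx=.77,fy=.77,interpolation=cv2.INTER_AREA)
c=np.zeros((max(a.shape[0],b.shape[0]),a.shape[1]+b.shape[1],3),np.uint8);c[:a.shape[0],:a.shape[1]]=a;c[:b.shape[0],a.shape[1]:]=b
cv2.imwrite('pics/c7.png',c[:,:,::-1])
E
```

```text
18.4167 [566.29 -34.74  67.31] yaw 13.24 [-1.1 -1.9  0.3] [-0.51  0.1   0.02] 0.003
```

View pics/c7.png

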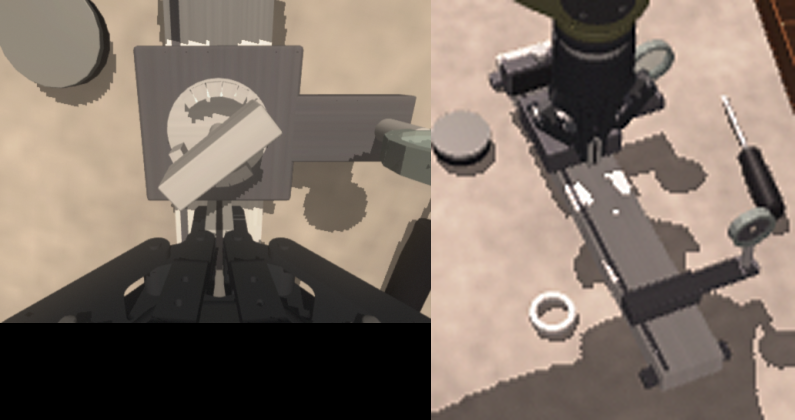

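The saddle is sliding with the plunger still parked (blade diagonal). It has moved about 81 mm, with roughly 30 mm to go. I'll slow down.

Emit:
send_rows([
  [[0, 2, 0, 0, 0], [0, 2, 0, 0, 0], [0, 2, 0, 0, 0], [0, 2, 0, 0, 0], [0, 2, 0, 0, 0], [0, 2, 0, 0, 0], [0, 2, 0, 0, 0], [0, 2, 0, 0, 0]],
])

```text
time: 19.18
tcp_pos: [562.7, -19.1, 67.3]
tool_rot: [1.95, 2.463, 0.0]
contact_force: [0.1, -4.0, -1.8]
opening: -0.001
```

Emit:
send_rows([
  [[0, 1, 0, 0, 0], [0, 1, 0, 0, 0], [0, 1, 0, 0, 0], [0, 1, 0, 0, 0], [0, 1, 0, 0, 0]],
])

```text
time: 19.6
tcp_pos: [561.5, -14.4, 67.3]
tool_rot: [1.951, 2.463, 0.0]
contact_force: [0.1, -2.3, -0.8]
opening: 0.0
```

Emit:
send_rows([
  [[0, 1, 0, 0, 0], [0, 1, 0, 0, 0], [0, 1, 0, 0, 0]],
])

```text
time: 19.85
tcp_pos: [560.9, -11.4, 67.3]
tool_rot: [1.951, 2.463, 0.0]
contact_force: [-0.2, -2.2, -1.4]
opening: 0.003
```

Moved about 104 mm. I'll continue in small steps until the force rises.

Emit:
send_rows([
  [[0, 0.7, 0, 0, 0], [0, 0.7, 0, 0, 0], [0, 0.6, 0, 0, 0], [0, 0, 0, 0, 0]],
])

```text
time: 20.18
tcp_pos: [560.4, -9.4, 67.3]
tool_rot: [-1.95, -2.463, -0.0]
contact_force: [1.2, -3.3, 0.3]
opening: 0.001
```

Emit:
send_rows([
  [[0, 0.7, 0, 0, 0], [0, 0.7, 0, 0, 0], [0, 0.6, 0, 0, 0], [0, 0, 0, 0, 0]],
])

```text
time: 20.52
tcp_pos: [560.0, -7.8, 67.3]
tool_rot: [1.95, 2.463, -0.001]
contact_force: [2.5, -3.3, -1.8]
opening: 0.002
```

Emit:
send_rows([
  [[0, 0.7, 0, 0, 0], [0, 0.7, 0, 0, 0], [0, 0.6, 0, 0, 0], [0, 0, 0, 0, 0]],
])

```text
time: 20.85
tcp_pos: [560.0, -7.7, 67.4]
tool_rot: [1.947, 2.461, -0.004]
contact_force: [2.7, -10.0, -3.9]
opening: 0.002
```

The force rises to 10 N and movement has stopped, so the saddle is on the stop. I'll back off gently, rise and look.

Emit:
send_rows([
  [[0, -0.7, 0, 0, 0], [0, -0.7, 0, 0, 0], [0, -1, 0, 0, 0], [0, -3, 0, 0, 0], [0, -5, 0, 0, 0], [0, -8, 0, 0, 0], [0, 0, 0, -10, 0], [0, 0, 0, -20, 0]],
])

```text
time: 21.52
tcp_pos: [561.7, -23.7, 95.3]
tool_rot: [-1.948, -2.458, 0.004]
contact_force: [0.3, 0.5, -1.0]
opening: -0.001
```

Emit:
send_rows([
  [[0, 0, 0, -25, 0], [0, 0, 0, -30, 0], [0, 0, 0, -30, 0], [0, 0, 0, -30, 0], [0, 0, 0, -30, 0], [0, 0, 0, -15, 0], [0, 0, 0, 0, 0], [0, 0, 0, 0, 0]],
])

```text
time: 22.18
tcp_pos: [564.1, -23.7, 258.9]
tool_rot: [1.949, 2.461, 0.002]
contact_force: [0.3, -0.3, -0.0]
opening: -0.004
```

```bash
python3 st.py; python3 - <<'E'
from h import *
s,a=save('wrist','w8.png');_,b=save('side','s8.png')
E
```

```text
22.1833 [564.14 -23.66 258.93] yaw 13.24 [ 0.3 -0.3 -0. ] [-0.07 -0.03  0.03] -0.004
```

View pics/w8.png

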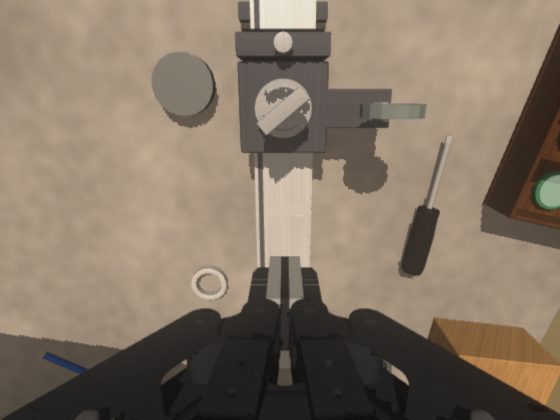

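The saddle edge at row 61 meets the stop face at about row 58. The stud is at (283,42) and the saddle spans rows 61–152, with the blade parked diagonally. Checking that the spacing is 52.5 mm and that the knob is raised, with zoomed profiles.

```bash
python3 - <<'E'
from h import *
s=manip.sense();c=cam('wrist',s);m=R.from_rotvec(s['tool_rot']).as_matrix()
f=lambda u,v,z:(m.T@(onz(c,u,v,z)-s['tcp_pos']))[:2].round(1)
print('stud',f(283,42,72),'near face',f(283,152,55),'far edge',f(283,61,55),'knob', f(283,110.5,106),f(283,110.5,98))
g=cv2.cvtColor(cv2.imread('pics/w8.png'),cv2.COLOR_BGR2GRAY)
print(g[26:70,250],g[26:70,310],g[145:160,283])
im=cv2.imread('pics/w8.png')[15:170,220:345];cv2.imwrite('pics/c8.png',cv2.resize(im,None,fx=3.8,fy=3.8,interpolation=cv2.INTER_CUBIC))
E
```

```text
stud [118.3  -1.7] near face [27.6 -1.8] far edge [105.7  -1.8] knob [66.7 -1.6] [66.4 -1.6]
[147 143 106  65  51  62  86  94  94  95  97  96  96  94  93  92  92  91
  94  93  92  91  91  91  90  89  88  88  88  71  51  41  41  38  41  53
  82  90  91  91  91  88  91  92] [222 218 166  93  59  64  86  95  97  98  97  98  96  94  96  96  96  96
  95  95  92  93  92  92  92  90  91  90  92  72  53  42  42  40  43  55
  83  91  93  92  93  92  93  92] [ 56  59  59  58  59  59  58  67  97 108 108 109 108 110 109]
```

View pics/c8.png

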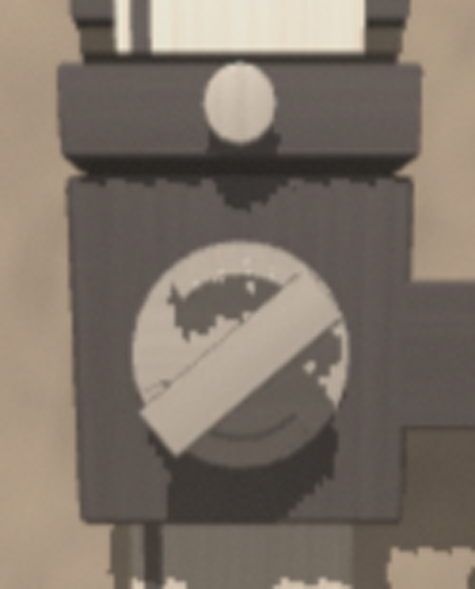

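```bash
python3 -c "
from h import *
print(manip.job_done())"; python3 st.py
```

```text
the job is handed in; nothing more can be done
None
the job is handed in; nothing more can be done
```

The saddle is unlocked, its plunger is parked in the rest notch, and it sits against the rubber-faced stop. I handed the job in at about 22 s; the hand-in reports no verdict.

**Plunger:**
- I lifted the knob about 14 mm, turned it anticlockwise past the gap and lowered it to feel the rim.
- The pin dropped into the notch at about 39.5° of turn and bottomed 8 mm above its locked height, as expected.
- It stayed up when I let go.

**Slide:**
- I pushed the saddle about 108 mm along the rail at up to 48 mm/s, slowing to about 8 mm/s (pushing force about 2–4 N).
- It stopped against the block at about 10 N, and I then backed the gripper off.

**Last checks:**
- From the wrist camera, the saddle's far edge is 105.7 mm ahead of the tool and the stop face should be at 105.8 mm, so I see no gap.
- The distance between the saddle and stop centres came out at about 51–52 mm against the expected 52.5 mm. That is slightly off, but within the 2 mm calibration error.
- In the final picture the blade is still diagonal at the parked angle. I did not measure the knob's height after release. It held through the slide and the saddle moved freely.
- The case, ring and screwdriver look untouched, and the gripper was clear of everything at the end.

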